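# Weigh two trap cartridges and press the packed one home in its port

### The job

One of the two steel trap cartridges is packed, the other is an empty shell: stand them gently on the pan of the check balance to tell which, the pan going down only under the packed one. Then press the packed cartridge down into the round port until the stiff slide inside it is felt to reach its stop (about 15 N, never over 20 N) and let go of it there. Leave the empty one standing in the middle of the balance pan, with everything else left where it is.

Things in the scene. Friction and masses are not known exactly. Their poses are not given: they have to be found in the camera images.
- cart_a: First trap cartridge, a plain steel cylinder standing upright, 38 mm in diameter and 92 mm tall, with two thin dark bands; the lowest 4 mm taper to a flat foot 32 mm across. Origin: centre of the underside, z up along the axis. Gripped best on its solid top 26 mm, by 30 N or more.
- cart_b: Second trap cartridge, a plain steel cylinder standing upright, 38 mm in diameter and 92 mm tall, with two thin dark bands; the lowest 4 mm taper to a flat foot 32 mm across. Origin: centre of the underside, z up along the axis. Gripped best on its solid top 26 mm, by 30 N or more.
- cart_a_foot (a point): Centre of the underside of the first cartridge. A cartridge weighs about 140 g if empty or about 230 g if packed; exactly one of the two is packed, a different one each time, and they look the same.
- cart_b_foot (a point): Centre of the underside of the second cartridge. A cartridge weighs about 140 g if empty or about 230 g if packed; exactly one of the two is packed, a different one each time, and they look the same.
- balance: Fixed check balance, grey base plate 100 x 280 x 15 mm. Origin: centre of the base's underside; its y axis runs along the beam from pan to counterweight. The beam pivots 85 mm up between two posts, with a pointer up to 150 mm; a fixed brass counterweight (40 mm across) sits 90 mm from the pivot at +y, the round pan 120 mm from it at -y. It balances about 185 g in the middle of the pan.
- beam (a joint): Tilt of the balance beam in rad: -0.08 with the pan up at its stop (empty pan, or the empty cartridge on it), +0.08 with the pan down at its stop (packed cartridge on it). It swings over in about a second, damped. The pan sinks 19 mm from stop to stop; a lower link keeps it level.
- pan (a point): Centre of the upper face of the flat steel balance pan, a disc 72 mm across and 4 mm thick without a rim; moves with the beam, about 113 mm above the bench when up and 93 mm when down.
- port: Fixed push-in port: aluminium block 90 x 90 x 50 mm with an upright round bore 42 mm across in the middle of its top. Origin: centre of its underside, z up. In the bore a black rubber-faced slide, 37 mm across, starts 12 to 27 mm below the block's top (different each time, not measured). The cartridge's foot pushes it down to its stop and then stands on it.
- port_mouth (a point): Centre of the bore's mouth in the block's top face, 50 mm above the bench. The slide moves stiffly: it rides on a spring of 4 N per mm and gives way at about 10 N, then goes down 8 mm at that force to its stop; there the force climbs again by 4 N per mm. The cartridge is home when 13 N or more has been reached; over 20 N is too much. Let go, it springs up by 3 to 5 mm with the slide and stays in.
- coupling: Bystander: loose brass ring 28 mm across, 16 mm tall. Origin under its centre.
- screwdriver: Bystander: loose screwdriver lying on the bench, about 200 mm long along its x axis.
- wrench: Bystander: loose steel wrench lying on the bench, about 180 mm long along its x axis.
- vial: Bystander: loose small amber bottle, 24 mm across and 45 mm tall. Origin under its centre.
- jar: Bystander: loose white jar, 56 mm across and 70 mm tall. Origin under its centre.
- meter: Bystander: loose grey hand meter lying flat, 150 x 75 x 35 mm. Origin under its centre.
There are look-alikes about, which are no part of the job. Leave any green or pink look-alike of the cart_a alone. What is shaped like the cart_b but purple is not meant.

How it is judged:
By the outcome, as a careful person would: the job done as asked, in the order asked, and still so for the second after the job is handed in, with the robot touching nothing.
It also fails if it takes over 72 s, if anything falls off the work surface, if the arm or the gripper's body presses on something with over 40 N, if the wrist force passes 120 N, or if a joint passes its speed limit or range.

### The arm

A 7-joint arm with a two-finger parallel gripper is mounted at the origin on the work surface. World frame = base frame: x ahead of the robot, y to its left, z up, the work surface at z = 0. Lengths are in m, angles in rad, forces in N, time in s.
With the tool pointing down it reaches from about 0.425 to 0.925 m from the base axis. Payload 6.8 kg.
Tool frame: the origin (TCP) lies at the very end of the fingers, on their centre line; the grasp point (between the pads) lies 19 mm behind it; x points along the fingers, y is the direction in which the jaws open and shut, and the axes are right-handed (so a half turn about x gives the same grasp; the last joint's range is limited). The gripper opens to 85 mm and grips with 20 to 120 N. Pads are 22 mm wide; open, the fingers measure 114 mm over their backs; the gripper's body (76 mm by 85 mm) begins 54 mm behind the grasp point. The pads swing forward as they close: fully open they stand 13 mm farther back than shut.
Start: joints at [1.122, 0.477, 0.022, 1.555, -0.011, 1.109, -0.083], TCP at [0.226, -0.636, 0.231] pointing down, gripper open.
Joint ranges: [-2.96, 2.96], [-0.34, 2.1], [-1.41, 1.46], [0.24, 2.44], [-1.37, 4.51], [0.17, 1.92], [-2.96, 2.96]. Speed limits (rad/s): [2.39, 2.39, 3.14, 3.14, 3.14, 3.14, 3.14].

### API

Orientations are given as a rotation vector (axis times angle).
In Python, from bench import get_obs, grab_frame, camera_info, hand_in gives the robot as it stands.
- The arm moves only by the tool apply_moves, never from a script. Its argument "series" is text: rows parted by semicolons, each of 7 numbers parted by spaces: the turn, a rotation vector about the tool's x, y, z in rad, then the shift along the tool's x, y, z in m, then the opening, from 0 (shut) to 1 (fully open). In form: wx wy wz tx ty tz hand; .... A call has 1 to 12 rows; each row is the pose to reach, as a shift and turn from the pose commanded when the call began, along the tool's axes at that moment; what a row does not reach only later rows make up. A row lasts 1/8 s, in which the tool goes at most 62.5 mm and 10.7 degrees, less where a joint would pass 70% of its speed; a pose out of reach is approached as far as the arm can. A call with a gripper value outside its range is refused whole. The fingers move at their own pace and stop on an object; "force" is the grip in N (left out, the last holds). Time passes only in rows, so rows that repeat a pose let the fingers close. It gives the time, the measured TCP pose, the force and the opening at its end, in the units of the state.
- get_obs(): the state, without advancing time (a new reading comes with each control period).
- grab_frame(name): name is "side" or "top"; returns the picture (480x640x3 uint8, blue, green, red); there is no depth.
- camera_info(name): a dict with "fov_y" (degrees; the focal length in pixels is half the picture's height over the tangent of half this angle, whatever the lens; pixels are square), "cx", "cy" (the principal point, pixels), "rvec" (rotation vector, rad) and "tvec" (3), from world to camera coordinates, as OpenCV has them. Camera axes: x right, y down, z forward; pixel columns grow to the right and rows downward; lengths in m; the calibration is good to about 2 mm. A picture is of the moment at which its call begins. camera_info takes no time and is no camera call.
- hand_in(): hands the job in, once; it reports no verdict.
The state is a dict: "clock": time; "joints": joint angles; "qvel": joint speeds; "tau": joint torques, N m; "tcp_pos": TCP position; "orientation": TCP orientation; "contact_force": force on the tool from outside, world axes, zero at the start; "moment": the same for the moment, N m; "grip_width": finger opening in m.
Only numpy, scipy, OpenCV 4.12 (cv2) and the standard library are available. Lean on these libraries where they do the work, as an engineer would, in place of code of your own. Each camera call takes 0.05 s, during which the arm holds its last target.

## Working session

There is one attempt and no reset: what is moved stays moved. The work goes in short steps, Python scripts to look and compute and a tool call to move; the robot and the scene stay as the last step left them, time stands still between calls to the robot, and variables do not carry over. Pictures are saved under pics/ and viewed, and the job is handed in when it is done.

Besides the shell and the picture viewer there is one more tool, called after "Emit:" as name(argument=value, ...) on one line, values as JSON. apply_moves: Moves the arm, as the interface text tells. Its arguments: {"type":"object","properties":{"series":{"type":"string"},"force":{"type":"number"}},"required":["series"]}

```bash
ls; mkdir -p pics; python3 - <<'E'
from bench import *
import cv2
for n in("side","top"):
    cv2.imwrite(f"pics/{n}0.png",grab_frame(n)); print(n,camera_info(n))
print(get_obs())
E
```

```text
pics
side {'fov_y': 53.36413387982332, 'cx': 317.77518487850784, 'cy': 239.2879648610956, 'rvec': array([ 2.40960653, -0.0993262 ,  0.06087872]), 'tvec': array([-0.56379068,  0.15315722,  1.01508093])}
top {'fov_y': 45.29440379859831, 'cx': 311.7543267994625, 'cy': 243.22906554764367, 'rvec': array([ 2.13122   , -2.18553505,  0.1357687 ]), 'tvec': array([0.06907835, 0.56204358, 1.32810532])}
{'clock': 0.1, 'joints': array([ 1.12192971,  0.47771084,  0.02235361,  1.55636661, -0.01152782,
        1.10927135, -0.08310792]), 'qvel': array([ 0.00115352, -0.00216299,  0.00056515, -0.00355546, -0.00060143,
       -0.00034023,  0.00237149]), 'tau': array([ 6.15522920e-03, -5.97752953e+01,  1.61458645e+00, -2.81951594e+01,
        1.28580123e-02,  4.95203145e-03,  3.02904743e-05]), 'tcp_pos': array([ 0.22540404, -0.6356872 ,  0.23042163]), 'orientation': array([ 2.0367314 ,  0.35211629, -2.03750124]), 'contact_force': array([-0.32401435,  0.00095096, -0.46797147]), 'moment': array([-0.06569282, -0.03331026,  0.00097239]), 'grip_width': 0.08535352713116168}
```

View pics/side0.png

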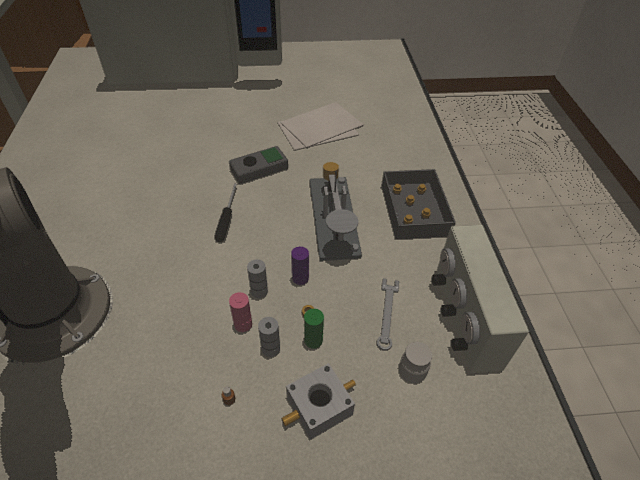

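View pics/top0.png

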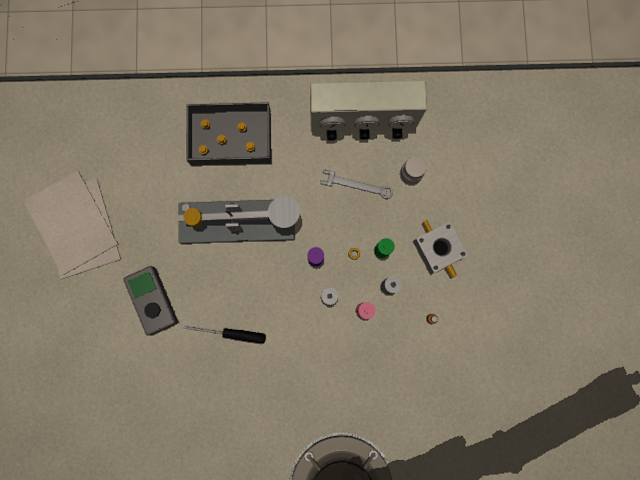

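```bash
cat >h.py <<'E'
import numpy as np,cv2
from bench import *
def cam(n):
    c=camera_info(n); f=240/np.tan(np.radians(c["fov_y"])/2)
    K=np.array([[f,0,c["cx"]],[0,f,c["cy"]],[0,0,1]]); return K,np.array(c["rvec"],float),np.array(c["tvec"],float)
def proj(n,P):
    K,r,t=cam(n); return cv2.projectPoints(np.array(P,float).reshape(-1,3),r,t,K,None)[0][:,0]
def ray(n,uv):
    K,r,t=cam(n); R=cv2.Rodrigues(r)[0]; d=R.T@np.linalg.solve(K,[uv[0],uv[1],1.]); return -R.T@t,d
def onz(n,uv,z):
    c,d=ray(n,uv); return c+d*(z-c[2])/d[2]
def tri(us,ut):
    A=[];b=[]
    (c1,d1),(c2,d2)=ray("side",us),ray("top",ut)
    s=np.linalg.lstsq(np.c_[d1,-d2],c2-c1,rcond=None)[0]
    p,q=c1+d1*s[0],c2+d2*s[1]; return (p+q)/2,np.linalg.norm(p-q)
def crop(img,x0,y0,x1,y1,k,name):
    cv2.imwrite(name,cv2.resize(img[y0:y1,x0:x1],None,fx=k,fy=k,interpolation=cv2.INTER_CUBIC))
E
python3 - <<'E'
from h import *
s=cv2.imread("pics/side0.png");t=cv2.imread("pics/top0.png")
crop(s,220,230,380,430,4 if 0 else 3,"pics/c1.png")
crop(t,260,190,480,335,3.6,"pics/c2.png")
crop(s,290,150,370,270,5,"pics/c3.png")
crop(t,170,190,310,255,5,"pics/c4.png")
E
```

```text
(no output)
```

View pics/c1.png

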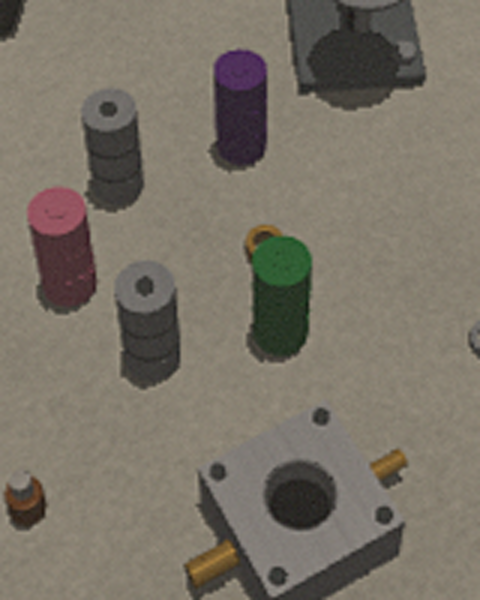

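View pics/c2.png

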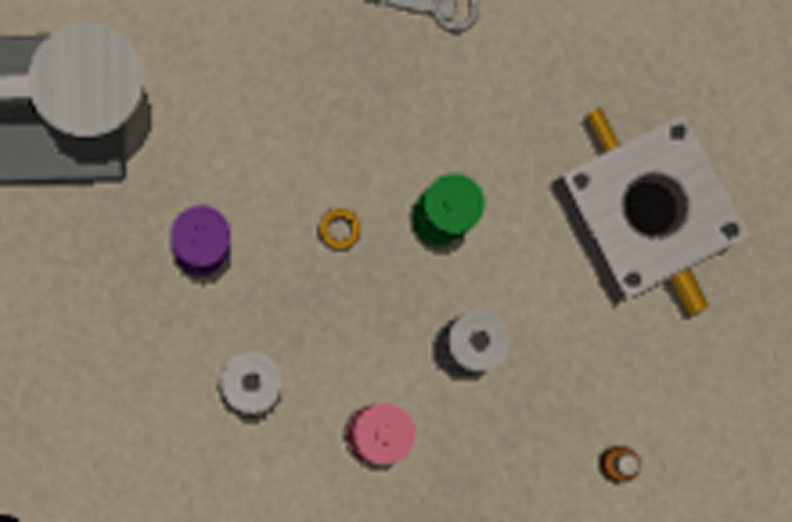

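View pics/c3.png

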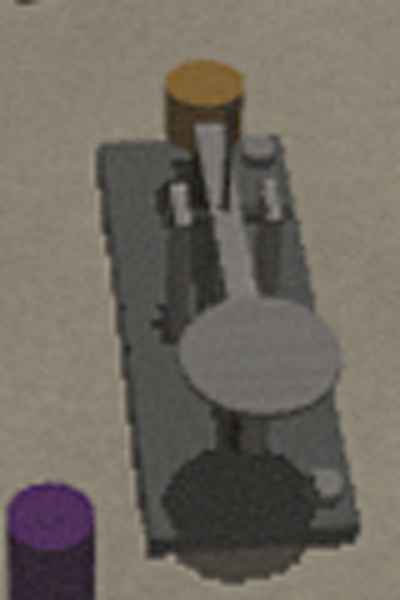

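View pics/c4.png

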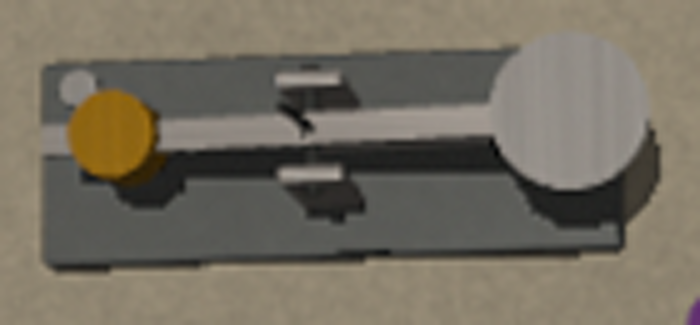

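```bash
cat >m.py <<'E'
from h import *
def o(c,x0,y0,k): return ((c[0]+.5)/k-.5+x0,(c[1]+.5)/k-.5+y0)
S=lambda *c:o(c,220,230,3); T=lambda *c:o(c,260,190,3.6)
S3=lambda *c:o(c,290,150,5); T4=lambda *c:o(c,170,190,5)
pts={"L(left in top)":(S(109.5,112),T(250.5,383)),"R":(S(145.5,288),T(479.5,341.5)),
"bore":(S(300,494.5),T(656,205)),"pan":(S3(260,355),T4(569,111)),
"hole1":(S(321,416),T(678,132)),"hole2":(S(218,471),T(582,181)),"hole3":(S(278,576),T(633,280)),"hole4":(S(384,515),T(731,231)),
"cw":(S3(205,84),T4(112,134)),"purple":(S(240,69),T(201,236)),"green":(S(282,259),T(454,204)),"pink":(S(57,212),T(384,434))}
R={}
for k,(a,b) in pts.items():
    p,e=tri(a,b); R[k]=p; print(k,p.round(4),"gap mm",round(e*1e3,1))
E
python3 m.py; python3 - <<'E'
from h import *
# tool axes
o=get_obs();print(cv2.Rodrigues(o["orientation"])[0].round(3))
E
```

```text
L(left in top) [0.4369 0.0188 0.0859] gap mm 1.1
R [ 0.4591 -0.1254  0.0873] gap mm 1.0
bore [ 0.5465 -0.25    0.0473] gap mm 0.0
pan [0.6275 0.1173 0.1092] gap mm 0.3
hole1 [ 0.5684 -0.2451  0.1398] gap mm 23.9
hole2 [ 0.5323 -0.2128  0.0239] gap mm 68.8
hole3 [ 0.5201 -0.2561 -0.064 ] gap mm 27.5
hole4 [ 0.5563 -0.287   0.0949] gap mm 65.2
cw [0.6258 0.3271 0.0904] gap mm 1.0
purple [0.5296 0.0474 0.0903] gap mm 0.9
green [ 0.5461 -0.1127  0.0902] gap mm 1.2
pink [ 0.4029 -0.0634  0.0874] gap mm 0.6
[[-0.001  0.334 -0.943]
 [ 0.001 -0.943 -0.334]
 [-1.    -0.002  0.   ]]
```

```bash
cat >>m.py <<'E'
print()
for k,z in {"L(left in top)":.092,"R":.092,"purple":.092,"green":.092,"pink":.092,"bore":.05,"pan":.113}.items():
    print(k,onz("side",pts[k][0],z).round(4)[:2],onz("top",pts[k][1],z).round(4)[:2])
E
python3 m.py|tail -8
python3 - <<'E'
from h import *
s=cv2.imread("pics/side0.png");t=cv2.imread("pics/top0.png")
k=6
def draw(n,img,circs,box,name):
    x0,y0,x1,y1=box
    im=cv2.resize(img[y0:y1,x0:x1],None,fx=k,fy=k,interpolation=cv2.INTER_CUBIC)
    a=np.linspace(0,2*np.pi,60)
    for x,y,z,r in circs:
        P=np.c_[x+r*np.cos(a),y+r*np.sin(a),0*a+z]
        q=((proj(n,P)-[x0,y0]+.5)*k-.5)
        cv2.polylines(im,[np.round(q*16).astype(int)],True,(0,0,255),1,cv2.LINE_AA,4)
    return im
C=[(.437,.0175,.092,.019),(.4605,-.1265,.092,.019),(.437,.0175,.0,.016),(.4605,-.1265,.0,.016)]
a=draw("side",s,C,(235,250,300,365),"");b=draw("top",t,C,(315,270,410,310),"")
D=[(.5475,-.251,.05,.021),(.6285,.117,.113,.036)]
c=draw("side",s,D,(280,365,360,435),"");d=draw("side",s,D,(315,195,370,250),"")
e=draw("top",t,D,(405,215,475,275),"");f=draw("top",t,D,(260,190,310,240),"")
def hs(l):
    h=max(i.shape[0] for i in l); return np.hstack([cv2.copyMakeBorder(i,0,h-i.shape[0],0,4,0) for i in l])
for n,l in(("f1",[a]),("f2",[b]),("f3",[c,d]),("f4",[e,f])): 
    im=hs(l); m=min(800/im.shape[1],600/im.shape[0],1); cv2.imwrite(f"pics/{n}.png",cv2.resize(im,None,fx=m,fy=m,interpolation=cv2.INTER_AREA))
E
```

```text
L(left in top) [0.4379 0.014 ] [0.4362 0.019 ]
R [ 0.4599 -0.1283] [ 0.4584 -0.1248]
purple [0.53  0.046] [0.529  0.0474]
green [ 0.5466 -0.1137] [ 0.5453 -0.1124]
pink [ 0.4038 -0.0666] [ 0.4025 -0.0631]
bore [ 0.5463 -0.2512] [ 0.5461 -0.2493]
pan [0.627  0.1137] [0.6266 0.1171]
```

View pics/f1.png

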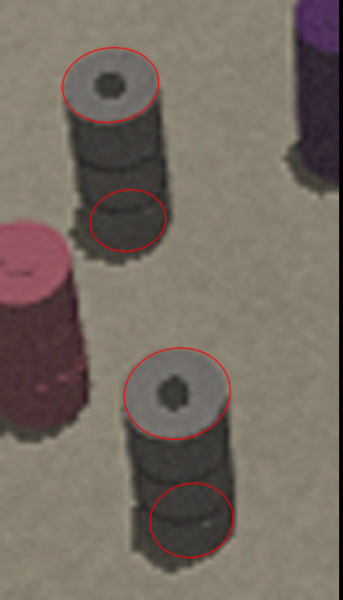

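View pics/f2.png

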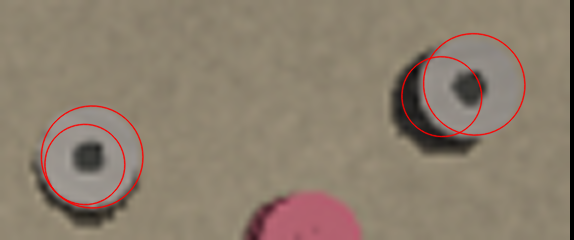

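View pics/f3.png

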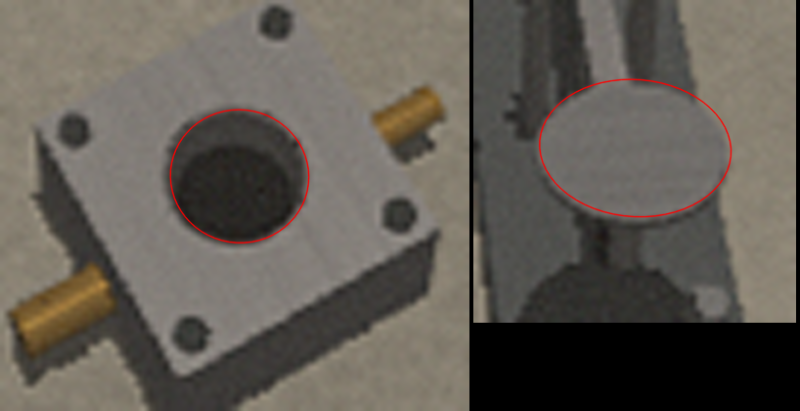

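View pics/f4.png

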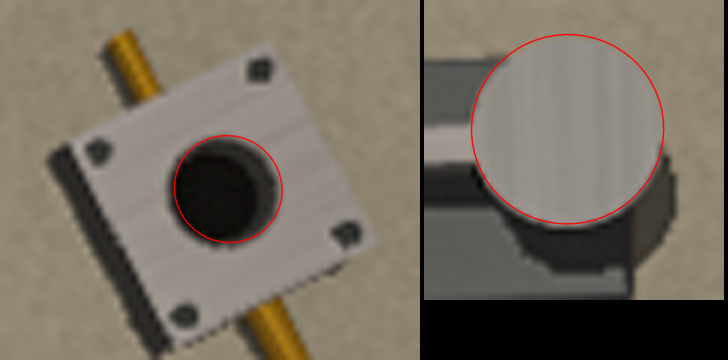

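```bash
cat >>h.py <<'E'
def go(*targets):
    o=get_obs(); R=cv2.Rodrigues(np.array(o["orientation"]))[0]; p=np.array(o["tcp_pos"])
    print("t",round(o["clock"],2),"tcp",p.round(4),"F",np.round(o["contact_force"],2),"w",round(o["grip_width"],4),"tilt",R[2].round(4))
    for t in targets: print(t,"->",(R.T@(np.array(t)-p)).round(4))
E
python3 -c "
from h import *
go((.4592,-.1266,.2))"
```

```text
t 0.1 tcp [ 0.2254 -0.6357  0.2304] F [-0.32  0.   -0.47] w 0.0854 tilt [-1.0e+00 -1.6e-03  1.0e-04]
(0.4592, -0.1266, 0.2) -> [ 0.031  -0.4016 -0.3905]
```

Emit:
apply_moves(series="0 0 0 0.005 -0.04 -0.039 0.68;0 0 0 0.01 -0.08 -0.078 0.68;0 0 0 0.015 -0.12 -0.117 0.68;0 0 0 0.02 -0.16 -0.156 0.68;0 0 0 0.025 -0.2 -0.195 0.68;0 0 0 0.031 -0.24 -0.234 0.68;0 0 0 0.031 -0.28 -0.273 0.68;0 0 0 0.031 -0.32 -0.312 0.68;0 0 0 0.031 -0.36 -0.351 0.68;0 0 0 0.031 -0.39 -0.38 0.68;0 0 0 0.031 -0.4016 -0.3905 0.68;0 0 0 0.031 -0.4016 -0.3905 0.68", force=40)

```text
clock: 1.6
tcp_pos: [0.4593, -0.127, 0.2001]
orientation: [2.035, 0.352, -2.036]
contact_force: [0.5, -0.2, -0.4]
grip_width: 0.0578
```

```bash
python3 -c "
from h import *
go((.4592,-.1266,.06))
s=grab_frame('side');t=grab_frame('top')
o=get_obs();p=o['tcp_pos']
for n,i in(('side',s),('top',t)):
    print(n,proj(n,[p,[.4592,-.1266,.092]]).round(1))
crop(s,200,200,380,400,3,'pics/d1.png');crop(t,300,210,460,330,4,'pics/d2.png')"
```

```text
t 1.6 tcp [ 0.4593 -0.127   0.2001] F [ 0.51 -0.19 -0.42] w 0.0578 tilt [-1.e+00 -2.e-04  6.e-04]
(0.4592, -0.1266, 0.06) -> [ 1.401e-01 -3.000e-04 -1.000e-04]
side [[263.6 292.2]
 [267.8 324.9]]
top [[402.1 281.6]
 [393.6 284.1]]
```

View pics/d1.png

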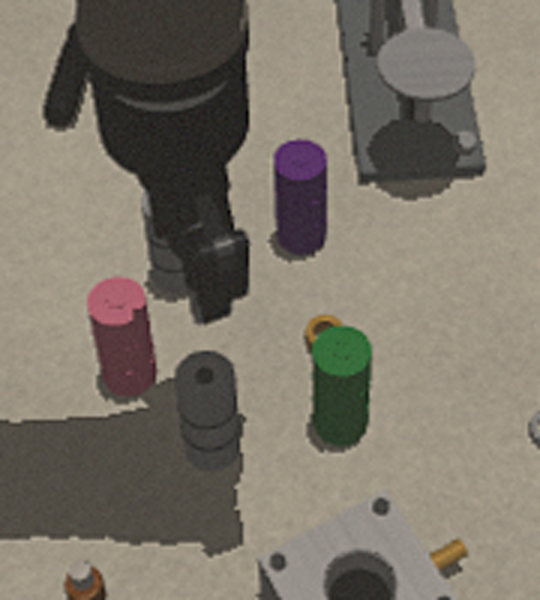

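View pics/d2.png

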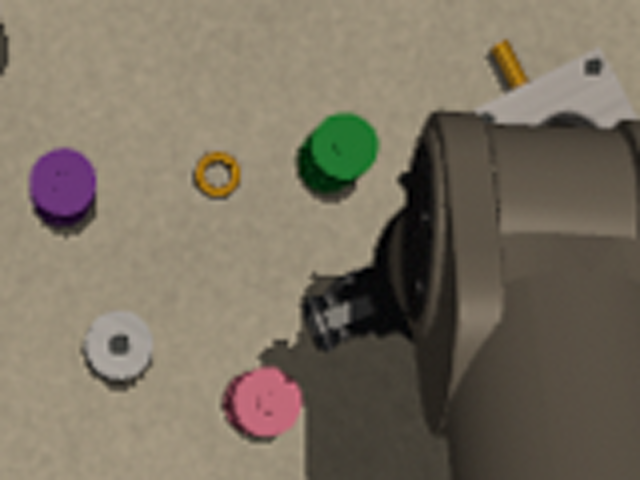

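Emit:
apply_moves(series="0 0 0 0.04 0 0 0.68;0 0 0 0.08 0 0 0.68;0 0 0 0.1 0 0 0.68;0 0 0 0.12 0 0 0.68;0 0 0 0.135 0 0 0.68;0 0 0 0.14 0 0 0.68;0 0 0 0.14 0 0 0.68")

```text
clock: 2.58
tcp_pos: [0.4594, -0.1276, 0.0604]
orientation: [2.037, 0.35, -2.037]
contact_force: [-0.2, -0.0, -0.1]
grip_width: 0.0583
```

Emit:
apply_moves(series="0 0 0 0 0 0 0.2;0 0 0 0 0 0 0.2;0 0 0 0 0 0 0.2;0 0 0 0 0 0 0.2", force=40)

```text
clock: 3.08
tcp_pos: [0.4601, -0.1271, 0.061]
orientation: [2.037, 0.35, -2.035]
contact_force: [-0.9, 0.3, 6.0]
grip_width: 0.0368
```

```bash
python3 -c "
from h import *
go()
s=grab_frame('side')
print(proj('side',[[.459,-.127,.092]]))
crop(s,200,230,360,370,4,'pics/e1.png')"
```

```text
t 3.08 tcp [ 0.4601 -0.1271  0.061 ] F [-0.86  0.3   6.05] w 0.0368 tilt [-1.0e+00  7.0e-04 -1.2e-03]
[[267.68566961 325.11426861]]
```

View pics/e1.png

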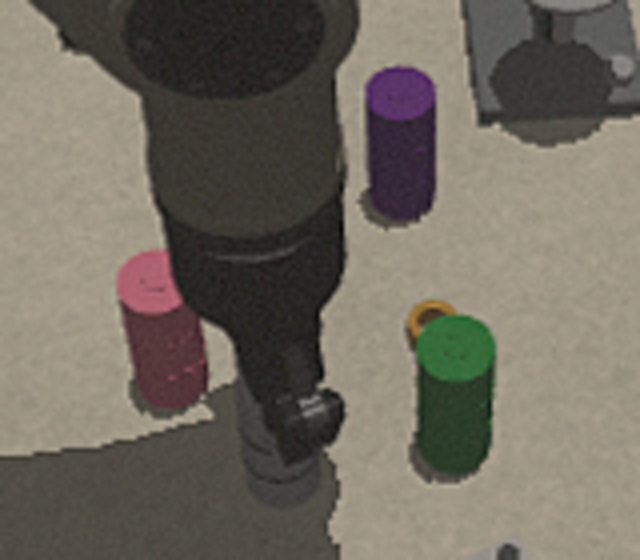

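Emit:
apply_moves(series="0 0 0 -0.003 0 0 0.2;0 0 0 -0.006 0 0 0.2;0 0 0 -0.006 0 0 0.2;0 0 0 -0.006 0 0 0.2;0 0 0 -0.006 0 0 0.2")

```text
clock: 3.75
tcp_pos: [0.4593, -0.1272, 0.0662]
orientation: [2.036, 0.35, -2.037]
contact_force: [0.7, 0.1, -2.4]
grip_width: 0.0368
```

```bash
python3 -c "
from h import *
go()
s=[]
for i in range(4):
    grab_frame('side'); s.append(get_obs()['contact_force'])
print(np.round(s,2))"
```

```text
t 3.75 tcp [ 0.4593 -0.1272  0.0662] F [ 0.72  0.14 -2.41] w 0.0368 tilt [-1.e+00 -1.e-04  2.e-04]
[[ 0.16 -0.45 -2.31]
 [ 0.06 -0.26 -2.08]
 [-0.82  0.51 -2.8 ]
 [ 0.39  0.22 -2.03]]
```

```bash
python3 -c "
from h import *
go((.4593,-.1272,.22),(.6272,.1152,.22),(.6272,.1152,.19))"
```

```text
t 3.95 tcp [ 0.4594 -0.1272  0.0662] F [ 0.39  0.22 -2.03] w 0.0368 tilt [-1.e+00 -0.e+00  1.e-04]
(0.4593, -0.1272, 0.22) -> [-1.538e-01 -0.000e+00  1.000e-04]
(0.6272, 0.1152, 0.22) -> [-0.1538 -0.1724 -0.2391]
(0.6272, 0.1152, 0.19) -> [-0.1238 -0.1724 -0.2391]
```

Emit:
apply_moves(series="0 0 0 -0.03 0 0 0.2;0 0 0 -0.07 0 0 0.2;0 0 0 -0.11 0 0 0.2;0 0 0 -0.135 -0.015 -0.02 0.2;0 0 0 -0.15 -0.04 -0.055 0.2;0 0 0 -0.1538 -0.07 -0.097 0.2;0 0 0 -0.1538 -0.1 -0.139 0.2;0 0 0 -0.1538 -0.13 -0.181 0.2;0 0 0 -0.15 -0.155 -0.216 0.2;0 0 0 -0.14 -0.168 -0.233 0.2;0 0 0 -0.1338 -0.1724 -0.2391 0.2;0 0 0 -0.1338 -0.1724 -0.2391 0.2")

```text
clock: 5.45
tcp_pos: [0.6263, 0.1139, 0.199]
orientation: [2.034, 0.349, -2.039]
contact_force: [0.5, -0.3, -2.4]
grip_width: 0.037
```

```bash
python3 -c "
from h import *
go((.6272,.1152,.177))
s=grab_frame('side');t=grab_frame('top')
print(proj('side',[[.6272,.1152,.14]]),proj('top',[[.6272,.1152,.14]]))
crop(s,260,100,420,260,3.7,'pics/g1.png');crop(t,200,150,360,280,4,'pics/g2.png')"
```

```text
t 5.45 tcp [0.6263 0.1139 0.199 ] F [ 0.52 -0.27 -2.35] w 0.037 tilt [-1.0e+00  5.0e-04  2.6e-03]
(0.6272, 0.1152, 0.177) -> [ 0.022  -0.001  -0.0013]
[[342.2842455  211.38052019]] [[283.66812623 209.35189151]]
```

View pics/g1.png

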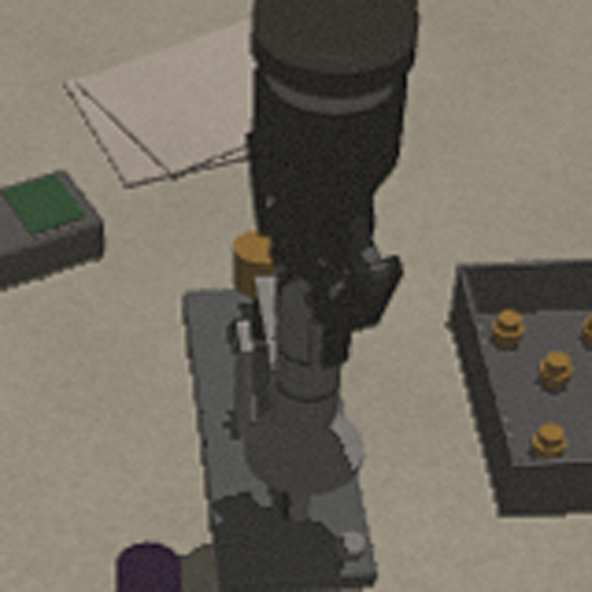

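View pics/g2.png

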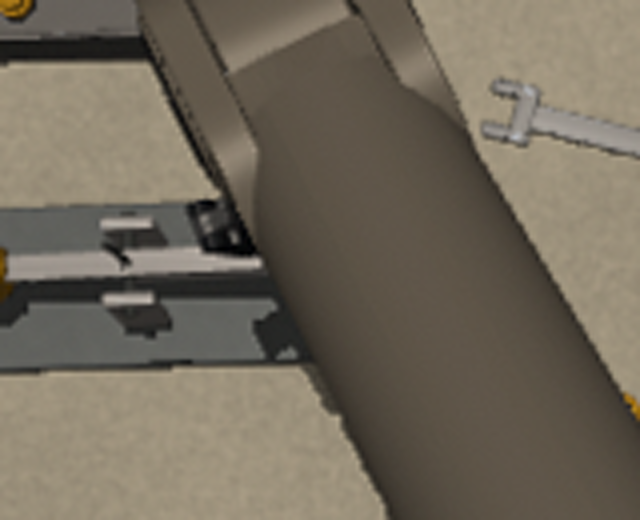

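Emit:
apply_moves(series="0 0 0 0.01 -0.001 -0.0013 0.2;0 0 0 0.017 -0.001 -0.0013 0.2;0 0 0 0.0215 -0.001 -0.0013 0.2;0 0 0 0.0215 -0.001 -0.0013 0.2")

```text
clock: 6.05
tcp_pos: [0.6277, 0.1164, 0.178]
orientation: [2.035, 0.35, -2.037]
contact_force: [-0.2, -0.7, -2.0]
grip_width: 0.0373
```

Emit:
apply_moves(series="0 0 0 0.0012 0 0 0.2;0 0 0 0.0024 0 0 0.2;0 0 0 0.0024 0 0 0.2")

```text
clock: 6.42
tcp_pos: [0.6281, 0.1166, 0.1762]
orientation: [2.036, 0.35, -2.036]
contact_force: [0.8, 0.8, -3.4]
grip_width: 0.0369
```

Emit:
apply_moves(series="0 0 0 0.001 0 0 0.2;0 0 0 0.002 0 0 0.2;0 0 0 0.002 0 0 0.2")

```text
clock: 6.8
tcp_pos: [0.628, 0.1166, 0.1741]
orientation: [2.036, 0.35, -2.037]
contact_force: [0.1, 0.8, -2.3]
grip_width: 0.0369
```

Emit:
apply_moves(series="0 0 0 0.001 0 0 0.2;0 0 0 0.0015 0 0 0.2;0 0 0 0.0015 0 0 0.2")

```text
clock: 7.18
tcp_pos: [0.6282, 0.1166, 0.1729]
orientation: [2.037, 0.35, -2.036]
contact_force: [-1.0, 0.2, -0.1]
grip_width: 0.037
```

```bash
python3 -c "
from h import *
go()
s=grab_frame('side')
crop(s,300,150,390,250,6,'pics/i1.png')"
```

```text
t 7.17 tcp [0.6282 0.1166 0.1729] F [-1.03  0.21 -0.06] w 0.037 tilt [-1.e+00  1.e-04 -3.e-04]
```

View pics/i1.png

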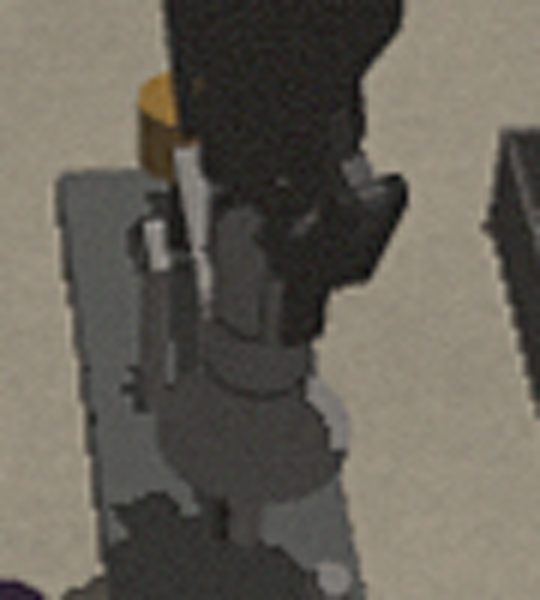

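```bash
python3 -c "
from h import *
im=cv2.imread('pics/i1.png'); g=np.clip((im.astype(float)-30)*4,0,255).astype('uint8')
k=6
a=np.linspace(0,2*np.pi,60)
for x,y,z,r in [(.6275,.1165,.1125,.036),(.628,.1166,.1125,.016),(.628,.1166,.143,.019),(.628,.1166,.173,.019)]:
    q=((proj('side',np.c_[x+r*np.cos(a),y+r*np.sin(a),0*a+z])-[300,150]+.5)*k-.5)
    cv2.polylines(g,[q.astype(int)],True,(0,0,255),1)
cv2.imwrite('pics/i2.png',g)"
```

```text
(no output)
```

View pics/i2.png

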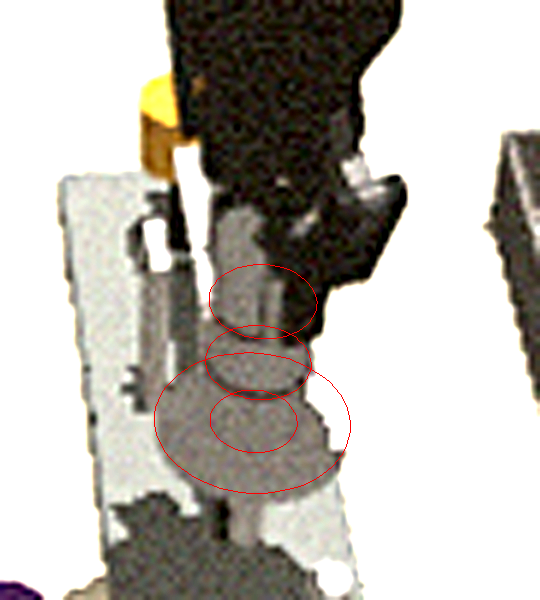

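Emit:
apply_moves(series="0 0 0 0 0 0 0.45;0 0 0 0 0 0 0.5;0 0 0 0 0 0 0.6;0 0 0 0 0 0 0.68;0 0 0 0 0 0 0.68;0 0 0 0 0 0 0.68;0 0 0 0 0 0 0.68;0 0 0 0 0 0 0.68;0 0 0 0 0 0 0.68;0 0 0 0 0 0 0.68;0 0 0 0 0 0 0.68;0 0 0 0 0 0 0.68")

```text
clock: 8.72
tcp_pos: [0.6281, 0.1166, 0.1727]
orientation: [2.036, 0.35, -2.036]
contact_force: [0.4, -0.7, -0.2]
grip_width: 0.0579
```

```bash
python3 -c "
from h import *
go()
s=grab_frame('side')
crop(s,300,150,390,250,6,'pics/j1.png')
im=cv2.imread('pics/j1.png'); g=np.clip((im.astype(float)-30)*3,0,255).astype('uint8')
k=6
a=np.linspace(0,2*np.pi,60)
for x,y,z,r in [(.6275,.1165,.113,.036),(.6275,.1165,.093,.036),(.628,.1166,.124,.019)]:
    q=((proj('side',np.c_[x+r*np.cos(a),y+r*np.sin(a),0*a+z])-[300,150]+.5)*k-.5)
    cv2.polylines(g,[q.astype(int)],True,(0,0,255),1)
cv2.imwrite('pics/j2.png',g)"
```

```text
t 8.72 tcp [0.6281 0.1166 0.1727] F [ 0.39 -0.65 -0.24] w 0.0579 tilt [-1.  0. -0.]
```

View pics/j2.png

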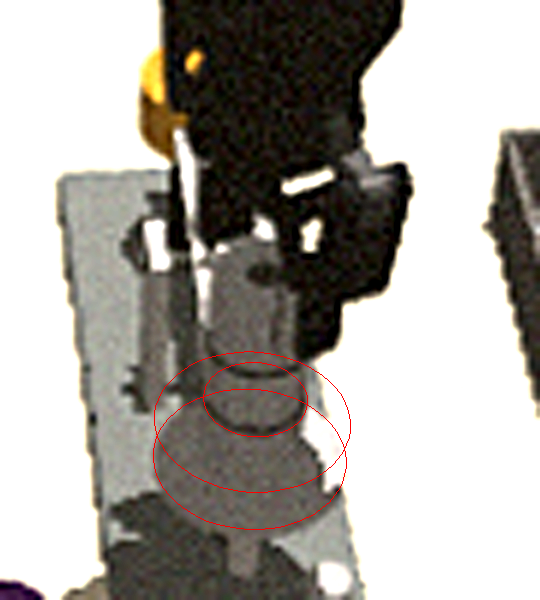

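Emit:
apply_moves(series="0 0 0 0.008 0 0 0.68;0 0 0 0.016 0 0 0.68;0 0 0 0.0195 0 0 0.68;0 0 0 0.0195 0 0 0.68;0 0 0 0.0195 0 0 0.2;0 0 0 0.019 0 0 0.2;0 0 0 0.0185 0 0 0.2;0 0 0 0.018 0 0 0.2;0 0 0 0.018 0 0 0.2", force=60)

```text
clock: 9.9
tcp_pos: [0.6281, 0.1168, 0.1548]
orientation: [2.037, 0.351, -2.036]
contact_force: [-0.0, 0.5, -0.4]
grip_width: 0.0368
```

Emit:
apply_moves(series="0 0 0 -0.01 0 0 0.2;0 0 0 -0.02 0 0 0.2;0 0 0 -0.03 0 0 0.2;0 0 0 -0.035 0 0 0.2;0 0 0 -0.035 0 0 0.2")

```text
clock: 10.52
tcp_pos: [0.6283, 0.1166, 0.1902]
orientation: [2.037, 0.35, -2.036]
contact_force: [-0.8, 0.5, -2.7]
grip_width: 0.0364
```

```bash
python3 -c "
from h import *
go((.5467,-.2505,.2),(.5467,-.2505,.15))
s=grab_frame('side')
crop(s,260,100,420,260,3.7,'pics/k1.png')"
```

```text
t 10.53 tcp [0.6283 0.1166 0.1902] F [-0.75  0.45 -2.67] w 0.0364 tilt [-1.e+00  2.e-04 -8.e-04]
(0.5467, -0.2505, 0.2) -> [-0.0099  0.3187  0.1995]
(0.5467, -0.2505, 0.15) -> [0.0401 0.3187 0.1996]
```

View pics/k1.png

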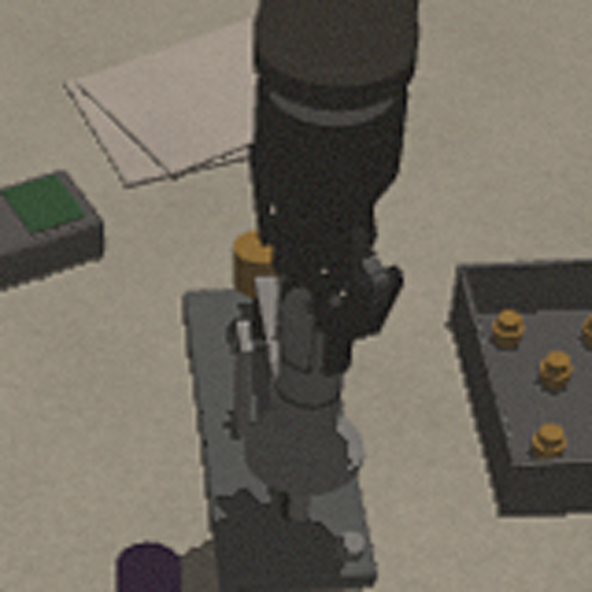

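Emit:
apply_moves(series="0 0 0 -0.01 0.01 0.007 0.2;0 0 0 -0.018 0.035 0.022 0.2;0 0 0 -0.018 0.075 0.047 0.2;0 0 0 -0.018 0.115 0.072 0.2;0 0 0 -0.018 0.155 0.097 0.2;0 0 0 -0.018 0.195 0.122 0.2;0 0 0 -0.018 0.235 0.147 0.2;0 0 0 -0.018 0.27 0.17 0.2;0 0 0 -0.015 0.3 0.188 0.2;0 0 0 0 0.315 0.197 0.2;0 0 0 0.02 0.3187 0.1996 0.2;0 0 0 0.03 0.3187 0.1996 0.2")

```text
clock: 12.08
tcp_pos: [0.5454, -0.25, 0.1579]
orientation: [2.035, 0.352, -2.039]
contact_force: [0.6, 0.3, -2.5]
grip_width: 0.0365
```

Emit:
apply_moves(series="0 0 0 0.015 0 0 0.2;0 0 0 0.03 0 0 0.2;0 0 0 0.03 0 0 0.2")

```text
clock: 12.45
tcp_pos: [0.5457, -0.2497, 0.1282]
orientation: [2.034, 0.353, -2.039]
contact_force: [0.7, -0.3, -3.1]
grip_width: 0.0365
```

```bash
cat > ov.py <<'E'
from h import *
import sys
name=sys.argv[1]
go((.5467,-.2505,.12))
p=np.array(get_obs()["tcp_pos"]); f=p-[0,0,.061]
s=grab_frame('side');t=grab_frame('top')
a=np.linspace(0,2*np.pi,60)
for n,im,b,k in(('side',s,(265,320,375,430),5),('top',t,(390,200,490,290),6)):
    x0,y0,x1,y1=b
    g=cv2.resize(im[y0:y1,x0:x1],None,fx=k,fy=k,interpolation=cv2.INTER_CUBIC)
    g=np.clip((g.astype(float)-15)*2.2,0,255).astype('uint8')
    for x,y,z,r in [(.5467,-.2505,.05,.021),(f[0],f[1],f[2],.016),(f[0],f[1],f[2]+.03,.019)]:
        q=((proj(n,np.c_[x+r*np.cos(a),y+r*np.sin(a),0*a+z])-[x0,y0]+.5)*k-.5)
        cv2.polylines(g,[q.astype(int)],True,(0,0,255),1)
    cv2.imwrite(f'pics/{name}_{n}.png',g)
E
python3 ov.py l
```

```text
t 12.45 tcp [ 0.5457 -0.2497  0.1282] F [ 0.7  -0.32 -3.07] w 0.0365 tilt [-1.     -0.0019  0.002 ]
(0.5467, -0.2505, 0.12) -> [ 0.0082  0.0011 -0.0007]
```

View pics/l_side.png

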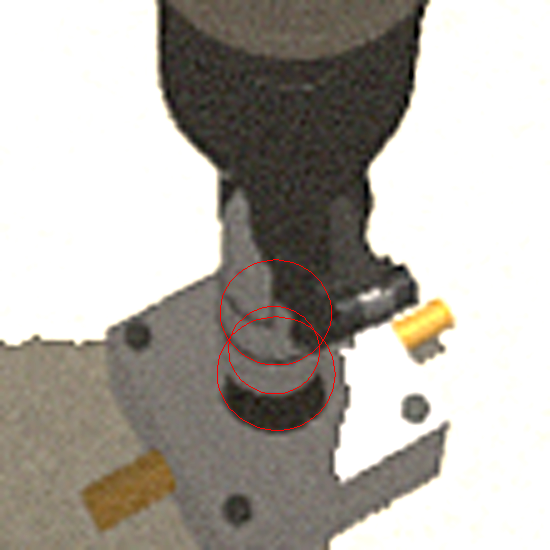

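View pics/l_top.png

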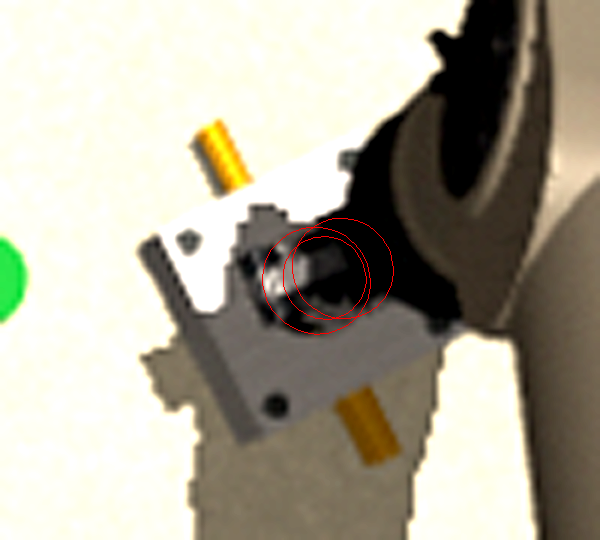

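Emit:
apply_moves(series="0 0 0 0.004 0.0011 -0.0007 0.2;0 0 0 0.008 0.0011 -0.0007 0.2;0 0 0 0.012 0.0011 -0.0007 0.2;0 0 0 0.015 0.0011 -0.0007 0.2;0 0 0 0.015 0.0011 -0.0007 0.2")

```text
clock: 13.18
tcp_pos: [0.5473, -0.2512, 0.1144]
orientation: [2.036, 0.351, -2.037]
contact_force: [-0.9, -0.8, -1.4]
grip_width: 0.0368
```

Emit:
apply_moves(series="0 0 0 0.002 0 0 0.2;0 0 0 0.004 0 0 0.2;0 0 0 0.006 0 0 0.2;0 0 0 0.006 0 0 0.2")

```text
clock: 13.68
tcp_pos: [0.5473, -0.2512, 0.1085]
orientation: [2.036, 0.351, -2.037]
contact_force: [-0.9, -0.1, -2.2]
grip_width: 0.0365
```

Emit:
apply_moves(series="0 0 0 0.001 0 0 0.2;0 0 0 0.003 0 0 0.2;0 0 0 0.003 0 0 0.2")

```text
clock: 14.05
tcp_pos: [0.5473, -0.2512, 0.1055]
orientation: [2.036, 0.351, -2.037]
contact_force: [0.9, 0.1, -1.5]
grip_width: 0.0367
```

Emit:
apply_moves(series="0 0 0 0.001 0 0 0.2;0 0 0 0.003 0 0 0.2;0 0 0 0.004 0 0 0.2;0 0 0 0.004 0 0 0.2")

```text
clock: 14.55
tcp_pos: [0.5474, -0.2513, 0.1016]
orientation: [2.036, 0.35, -2.037]
contact_force: [-0.7, 0.6, -0.9]
grip_width: 0.0365
```

Emit:
apply_moves(series="0 0 0 0.001 0 0 0.2;0 0 0 0.002 0 0 0.2;0 0 0 0.003 0 0 0.2;0 0 0 0.003 0 0 0.2")

```text
clock: 15.05
tcp_pos: [0.5474, -0.2512, 0.0986]
orientation: [2.036, 0.351, -2.037]
contact_force: [0.3, 0.3, -2.4]
grip_width: 0.0364
```

Emit:
apply_moves(series="0 0 0 0.001 0 0 0.2;0 0 0 0.002 0 0 0.2;0 0 0 0.003 0 0 0.2;0 0 0 0.003 0 0 0.2")

```text
clock: 15.55
tcp_pos: [0.5474, -0.2513, 0.0956]
orientation: [2.036, 0.35, -2.037]
contact_force: [-0.0, 0.4, -2.3]
grip_width: 0.0365
```

Emit:
apply_moves(series="0 0 0 0.001 0 0 0.2;0 0 0 0.002 0 0 0.2;0 0 0 0.003 0 0 0.2;0 0 0 0.003 0 0 0.2")

```text
clock: 16.05
tcp_pos: [0.5474, -0.2513, 0.0926]
orientation: [2.036, 0.351, -2.037]
contact_force: [-0.8, -0.1, -2.4]
grip_width: 0.0363
```

Emit:
apply_moves(series="0 0 0 0.001 0 0 0.2;0 0 0 0.002 0 0 0.2;0 0 0 0.003 0 0 0.2;0 0 0 0.003 0 0 0.2")

```text
clock: 16.55
tcp_pos: [0.5477, -0.2513, 0.09]
orientation: [2.037, 0.35, -2.036]
contact_force: [-1.5, 0.7, 0.7]
grip_width: 0.0365
```

Emit:
apply_moves(series="0 0 0 0.001 0 0 0.2;0 0 0 0.002 0 0 0.2;0 0 0 0.003 0 0 0.2;0 0 0 0.003 0 0 0.2")

```text
clock: 17.05
tcp_pos: [0.5478, -0.2512, 0.0875]
orientation: [2.037, 0.35, -2.036]
contact_force: [-3.0, 1.3, 7.8]
grip_width: 0.0367
```

Emit:
apply_moves(series="0 0 0 0.001 0 0 0.2;0 0 0 0.002 0 0 0.2;0 0 0 0.003 0 0 0.2;0 0 0 0.003 0 0 0.2")

```text
clock: 17.55
tcp_pos: [0.5479, -0.2512, 0.0845]
orientation: [2.037, 0.35, -2.036]
contact_force: [-2.1, 1.7, 6.8]
grip_width: 0.0366
```

Emit:
apply_moves(series="0 0 0 0.001 0 0 0.2;0 0 0 0.002 0 0 0.2;0 0 0 0.002 0 0 0.2")

```text
clock: 17.92
tcp_pos: [0.5478, -0.2512, 0.0825]
orientation: [2.037, 0.35, -2.036]
contact_force: [-1.8, 0.9, 7.6]
grip_width: 0.0366
```

Emit:
apply_moves(series="0 0 0 0.001 0 0 0.2;0 0 0 0.002 0 0 0.2;0 0 0 0.002 0 0 0.2")

```text
clock: 18.3
tcp_pos: [0.5478, -0.2512, 0.0804]
orientation: [2.037, 0.35, -2.036]
contact_force: [-2.2, 1.2, 7.1]
grip_width: 0.0362
```

Emit:
apply_moves(series="0 0 0 0.0005 0 0 0.2;0 0 0 0.001 0 0 0.2;0 0 0 0.001 0 0 0.2")

```text
clock: 18.68
tcp_pos: [0.5479, -0.2512, 0.0798]
orientation: [2.037, 0.35, -2.035]
contact_force: [-2.2, 2.0, 9.3]
grip_width: 0.0365
```

Emit:
apply_moves(series="0 0 0 0.0005 0 0 0.2;0 0 0 0.0005 0 0 0.2")

```text
clock: 18.92
tcp_pos: [0.548, -0.2512, 0.0794]
orientation: [2.037, 0.35, -2.035]
contact_force: [-4.3, 1.9, 10.6]
grip_width: 0.0368
```

Emit:
apply_moves(series="0 0 0 0.0005 0 0 0.2;0 0 0 0.0005 0 0 0.2")

```text
clock: 19.18
tcp_pos: [0.548, -0.2512, 0.0791]
orientation: [2.037, 0.35, -2.035]
contact_force: [-3.4, 1.8, 12.0]
grip_width: 0.0366
```

Emit:
apply_moves(series="0 0 0 0.0005 0 0 0.2;0 0 0 0.0005 0 0 0.2;0 0 0 0.0005 0 0 0.2")

```text
clock: 19.55
tcp_pos: [0.5481, -0.2511, 0.0788]
orientation: [2.037, 0.35, -2.035]
contact_force: [-3.5, 2.3, 13.5]
grip_width: 0.037
```

```bash
python3 -c "
from h import *
s=[]
for i in range(3):
    grab_frame('side'); s.append(get_obs()['contact_force'])
print(np.round(s,2)); go()"
```

```text
[[-4.62  1.9  13.91]
 [-4.06  2.6  12.5 ]
 [-4.07  1.84 13.13]]
t 19.7 tcp [ 0.548  -0.2511  0.0788] F [-4.07  1.84 13.13] w 0.0366 tilt [-1.e+00  7.e-04 -8.e-04]
```

Emit:
apply_moves(series="0 0 0 0 0 0 0.55;0 0 0 0 0 0 0.68;0 0 0 0 0 0 0.7;0 0 0 0 0 0 0.7;0 0 0 0 0 0 0.7;0 0 0 -0.02 0 0 0.7;0 0 0 -0.05 0 0 0.7;0 0 0 -0.08 0 0 0.7;0 0 0 -0.12 0 0 0.7;0 0 0 -0.13 0 0 0.7", force=40)

```text
clock: 20.95
tcp_pos: [0.5493, -0.2518, 0.2117]
orientation: [2.041, 0.347, -2.029]
contact_force: [1.3, 0.4, 0.9]
grip_width: 0.0598
```

```bash
python3 -c "
from h import *
go((.4374,.016,.2),(.4374,.016,.06))
s=grab_frame('side')
crop(s,240,300,400,440,4,'pics/n1.png')"
```

```text
t 20.95 tcp [ 0.5493 -0.2518  0.2117] F [1.32 0.42 0.86] w 0.0598 tilt [-1.      0.0042 -0.0049]
(0.4374, 0.016, 0.2) -> [ 0.0104 -0.2899  0.0161]
(0.4374, 0.016, 0.06) -> [ 0.1504 -0.2904  0.0167]
```

View pics/n1.png

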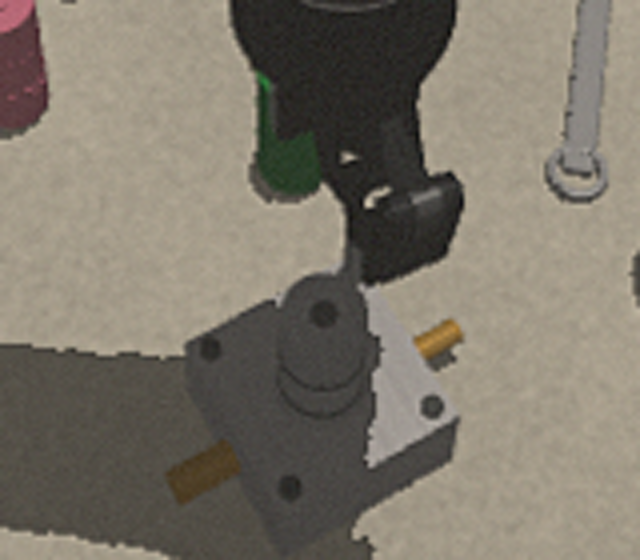

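Emit:
apply_moves(series="0 0 0 0.005 -0.03 0.0016 0.68;0 0 0 0.01 -0.08 0.004 0.68;0 0 0 0.01 -0.13 0.007 0.68;0 0 0 0.01 -0.18 0.01 0.68;0 0 0 0.01 -0.23 0.013 0.68;0 0 0 0.01 -0.27 0.015 0.68;0 0 0 0.01 -0.29 0.016 0.68;0 0 0 0.01 -0.29 0.016 0.68;0 0 0 0.01 -0.29 0.016 0.68")

```text
clock: 22.12
tcp_pos: [0.4356, 0.0158, 0.197]
orientation: [2.036, 0.349, -2.037]
contact_force: [0.4, 0.4, -0.2]
grip_width: 0.0581
```

```bash
python3 -c "
from h import *
go((.4372,.0162,.06))
s=grab_frame('side');t=grab_frame('top')
crop(s,220,180,340,320,4,'pics/o1.png');crop(t,290,240,450,340,5,'pics/o2.png')"
```

```text
t 22.12 tcp [0.4356 0.0158 0.197 ] F [ 0.39  0.4  -0.23] w 0.0581 tilt [-1.e+00  2.e-04  5.e-04]
(0.4372, 0.0162, 0.06) -> [ 1.37e-01  1.00e-04 -1.70e-03]
```

View pics/o1.png

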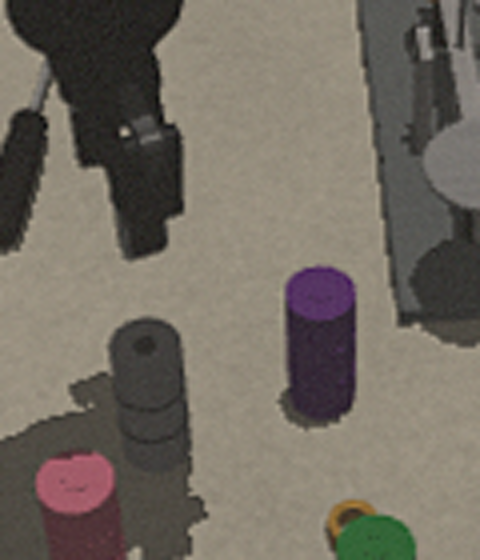

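View pics/o2.png

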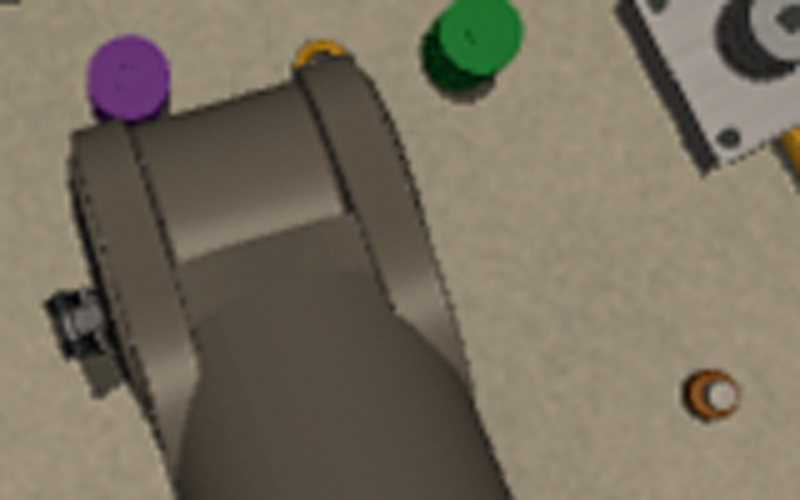

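Emit:
apply_moves(series="0 0 0 0.04 0 -0.0017 0.68;0 0 0 0.08 0 -0.0017 0.68;0 0 0 0.1 0 -0.0017 0.68;0 0 0 0.12 0 -0.0017 0.68;0 0 0 0.132 0 -0.0017 0.68;0 0 0 0.137 0 -0.0017 0.68;0 0 0 0.137 0 -0.0017 0.68")

```text
clock: 23.1
tcp_pos: [0.4373, 0.0171, 0.0603]
orientation: [2.037, 0.35, -2.037]
contact_force: [-0.0, 0.6, -0.9]
grip_width: 0.0579
```

Emit:
apply_moves(series="0 0 0 0 0 0 0.2;0 0 0 -0.0005 0 0 0.2;0 0 0 -0.001 0 0 0.2;0 0 0 -0.001 0 0 0.2;0 0 0 -0.001 0 0 0.2", force=40)

```text
clock: 23.72
tcp_pos: [0.437, 0.0172, 0.0612]
orientation: [2.036, 0.35, -2.037]
contact_force: [0.6, 0.1, -1.8]
grip_width: 0.0367
```

Emit:
apply_moves(series="0 0 0 -0.003 0 0 0.2;0 0 0 -0.008 0 0 0.2;0 0 0 -0.008 0 0 0.2;0 0 0 -0.008 0 0 0.2")

```text
clock: 24.22
tcp_pos: [0.4371, 0.0172, 0.0693]
orientation: [2.037, 0.35, -2.036]
contact_force: [0.3, -0.3, -1.2]
grip_width: 0.0372
```

```bash
python3 -c "
from h import *
s=[]
for i in range(3):
    grab_frame('side'); s.append(get_obs()['contact_force'])
print(np.round(s,2))
t=grab_frame('side'); crop(t,220,200,340,320,5,'pics/q1.png')
go((.6272,.1162,.22),(.6272,.1162,.2))"
```

```text
[[-1.13  0.85 -0.55]
 [-0.33  0.87 -0.73]
 [ 0.75 -0.05 -1.13]]
t 24.43 tcp [0.437  0.0173 0.0691] F [ 0.08  0.13 -2.04] w 0.0376 tilt [-1.e+00 -0.e+00  2.e-04]
(0.6272, 0.1162, 0.22) -> [-0.1509 -0.0297 -0.2123]
(0.6272, 0.1162, 0.2) -> [-0.1309 -0.0297 -0.2123]
```

View pics/q1.png

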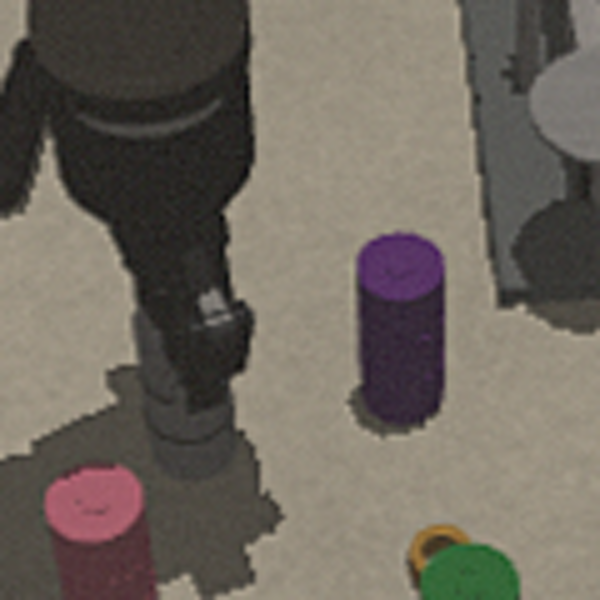

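Emit:
apply_moves(series="0 0 0 -0.03 0 0 0.2;0 0 0 -0.07 0 0 0.2;0 0 0 -0.11 0 0 0.2;0 0 0 -0.14 -0.003 -0.02 0.2;0 0 0 -0.15 -0.008 -0.06 0.2;0 0 0 -0.151 -0.014 -0.1 0.2;0 0 0 -0.151 -0.02 -0.14 0.2;0 0 0 -0.151 -0.026 -0.18 0.2;0 0 0 -0.148 -0.029 -0.205 0.2;0 0 0 -0.14 -0.0297 -0.2123 0.2;0 0 0 -0.131 -0.0297 -0.2123 0.2;0 0 0 -0.131 -0.0297 -0.2123 0.2")

```text
clock: 25.92
tcp_pos: [0.6256, 0.1151, 0.1989]
orientation: [2.033, 0.349, -2.04]
contact_force: [-0.1, -0.4, -0.4]
grip_width: 0.0371
```

```bash
python3 -c "
from h import *
go((.6275,.1162,.178))"
```

```text
t 25.93 tcp [0.6256 0.1151 0.1989] F [-0.07 -0.4  -0.37] w 0.0371 tilt [-1.0e+00  3.0e-04  3.1e-03]
(0.6275, 0.1162, 0.178) -> [ 0.0209 -0.0004 -0.0022]
```

Emit:
apply_moves(series="0 0 0 0.01 0 -0.0005 0.2;0 0 0 0.017 0 -0.0008 0.2;0 0 0 0.021 0 -0.0008 0.2;0 0 0 0.021 0 -0.0008 0.2;0 0 0 0.021 0 -0.0008 0.2")

```text
clock: 26.55
tcp_pos: [0.6282, 0.1166, 0.1794]
orientation: [2.037, 0.35, -2.036]
contact_force: [0.7, 0.2, -2.1]
grip_width: 0.037
```

```bash
python3 -c "
from h import *
go((.6275,.1162,.175))
s=grab_frame('side')
crop(s,300,150,390,250,6,'pics/r1.png')
im=cv2.imread('pics/r1.png'); g=np.clip((im.astype(float)-30)*3.5,0,255).astype('uint8')
k=6
p=get_obs()['tcp_pos']
a=np.linspace(0,2*np.pi,60)
for x,y,z,r in [(.6275,.1165,.1125,.036),(p[0],p[1],p[2]-.0605+.03,.019),(p[0],p[1],p[2]-.0605,.016)]:
    q=((proj('side',np.c_[x+r*np.cos(a),y+r*np.sin(a),0*a+z])-[300,150]+.5)*k-.5)
    cv2.polylines(g,[q.astype(int)],True,(0,0,255),1)
cv2.imwrite('pics/r2.png',g)"
```

```text
t 26.55 tcp [0.6282 0.1166 0.1794] F [ 0.65  0.16 -2.11] w 0.037 tilt [-1.e+00  0.e+00 -5.e-04]
(0.6275, 0.1162, 0.175) -> [0.0044 0.0001 0.0008]
```

View pics/r2.png

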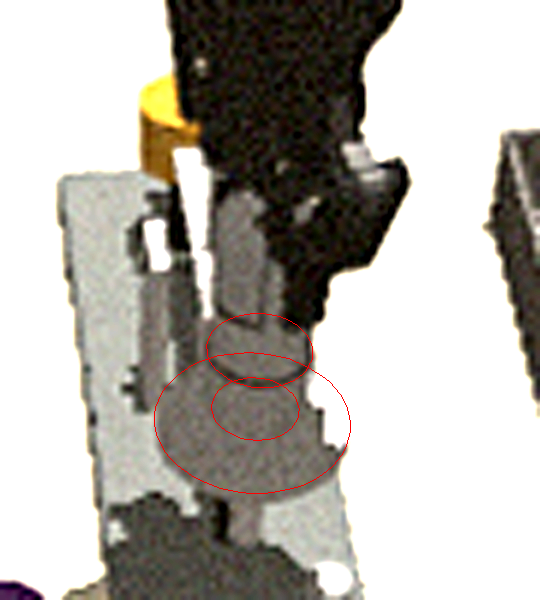

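Emit:
apply_moves(series="0 0 0 0.002 0 0.0005 0.2;0 0 0 0.004 0 0.0007 0.2;0 0 0 0.005 0 0.0007 0.2;0 0 0 0.005 0 0.0007 0.2")

```text
clock: 27.1
tcp_pos: [0.6273, 0.1162, 0.1741]
orientation: [2.036, 0.35, -2.037]
contact_force: [0.2, -1.1, -2.1]
grip_width: 0.0372
```

Emit:
apply_moves(series="0 0 0 0.0007 0 0 0.2;0 0 0 0.0012 0 0 0.2;0 0 0 0.0012 0 0 0.2")

```text
clock: 27.48
tcp_pos: [0.6275, 0.1163, 0.1732]
orientation: [2.037, 0.35, -2.036]
contact_force: [0.5, -1.0, -0.1]
grip_width: 0.0369
```

```bash
python3 -c "
from h import *
s=[]
for i in range(3):
    grab_frame('side'); s.append(get_obs()['contact_force'][2])
print(np.round(s,2)); go()"
```

```text
[0.75 1.02 0.6 ]
t 27.62 tcp [0.6275 0.1162 0.1732] F [ 0.86 -0.02  0.6 ] w 0.037 tilt [-1.e+00  1.e-04 -3.e-04]
```

Resting on the pan. Release, wait, then retreat.

Emit:
apply_moves(series="0 0 0 0 0 0 0.48;0 0 0 0 0 0 0.6;0 0 0 0 0 0 0.75;0 0 0 0 0 0 0.75;0 0 0 0 0 0 0.75;0 0 0 -0.01 0 0 0.75;0 0 0 -0.03 0 0 0.75;0 0 0 -0.06 0 0 0.75;0 0 0 -0.1 0 0 0.75;0 0 0 -0.12 0 0 0.75")

```text
clock: 28.88
tcp_pos: [0.6284, 0.1169, 0.2975]
orientation: [2.042, 0.351, -2.031]
contact_force: [-0.2, -0.2, -0.9]
grip_width: 0.0643
```

Emit:
apply_moves(series="0 0 0 0 0.03 0.03 0.75;0 0 0 0 0.08 0.06 0.75;0 0 0 0 0.13 0.09 0.75;0 0 0 0 0.18 0.12 0.75;0 0 0 0 0.23 0.15 0.75;0 0 0 0 0.28 0.18 0.75;0 0 0 0 0.33 0.2 0.75;0 0 0 0 0.38 0.22 0.75;0 0 0 0 0.42 0.23 0.75;0 0 0 0 0.45 0.24 0.75;0 0 0 0 0.45 0.24 0.75")

```text
clock: 30.25
tcp_pos: [0.5506, -0.3914, 0.2941]
orientation: [2.039, 0.344, -2.038]
contact_force: [0.1, 1.0, 0.4]
grip_width: 0.0637
```

```bash
python3 -c "
from h import *
go()
s=grab_frame('side');t=grab_frame('top')
cv2.imwrite('pics/s_side.png',s);cv2.imwrite('pics/s_top.png',t)
k=6;x0,y0=300,150
g=cv2.resize(s[150:250,300:390],None,fx=k,fy=k,interpolation=cv2.INTER_CUBIC)
h=cv2.resize(t[185:255,250:340],None,fx=k,fy=k,interpolation=cv2.INTER_CUBIC)
cv2.imwrite('pics/s1.png',g);cv2.imwrite('pics/s2.png',h)"
```

```text
t 30.25 tcp [ 0.5506 -0.3914  0.2941] F [0.14 1.02 0.37] w 0.0637 tilt [-1.0e+00  1.8e-03 -2.0e-04]
```

View pics/s_side.png

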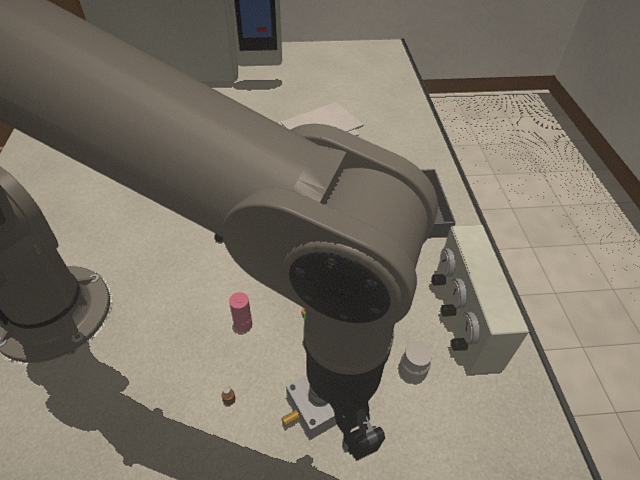

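View pics/s_top.png

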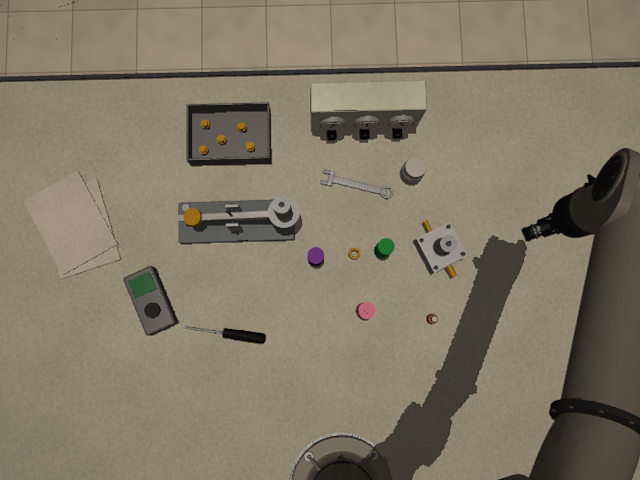

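View pics/s1.png

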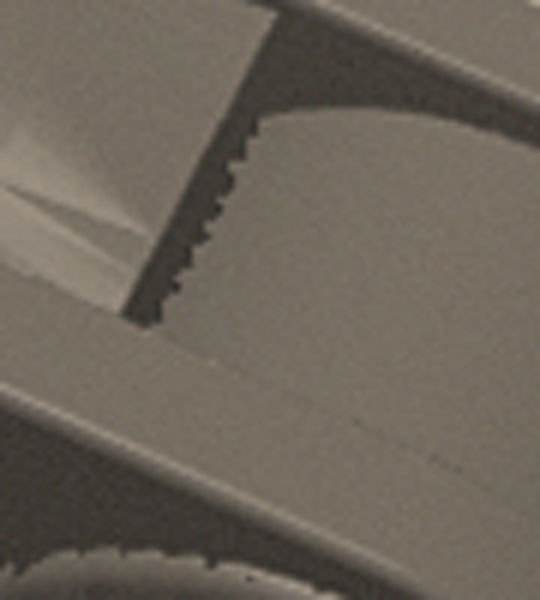

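View pics/s2.png

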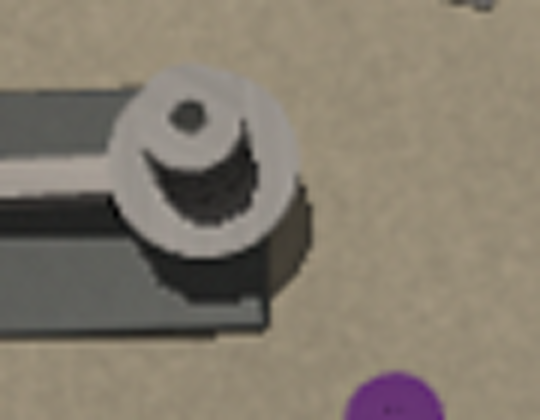

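```bash
python3 -c "
from h import *
o=lambda c:((c[0]+.5)/6-.5+250,(c[1]+.5)/6-.5+185)
print('cart top',onz('top',o((188,116)),.205).round(4)); print('pan',onz('top',o((203,161)),.113).round(4))"
```

```text
cart top [0.6268 0.1178 0.205 ]
pan [0.6275 0.1171 0.113 ]
```

Emit:
apply_moves(series="0 0 0 0 0.03 0.03 0.75;0 0 0 0 0.07 0.06 0.75;0 0 0 0 0.11 0.1 0.75;0 0 0 0 0.15 0.14 0.75;0 0 0 0 0.19 0.18 0.75;0 0 0 0 0.2 0.22 0.75;0 0 0 0 0.2 0.25 0.75;0 0 0 0 0.2 0.25 0.75")

```text
clock: 31.35
tcp_pos: [0.3805, -0.6609, 0.2941]
orientation: [2.037, 0.347, -2.039]
contact_force: [0.5, 0.4, -0.3]
grip_width: 0.0638
```

```bash
python3 -c "
from h import *
go()
s=grab_frame('side')
cv2.imwrite('pics/u_side.png',s)
crop(s,230,120,390,440,1.8,'pics/u1.png')
crop(s,290,130,390,270,4,'pics/u2.png')"
```

```text
t 31.35 tcp [ 0.3805 -0.6609  0.2941] F [ 0.54  0.43 -0.34] w 0.0638 tilt [-1.e+00  7.e-04  9.e-04]
```

View pics/u_side.png

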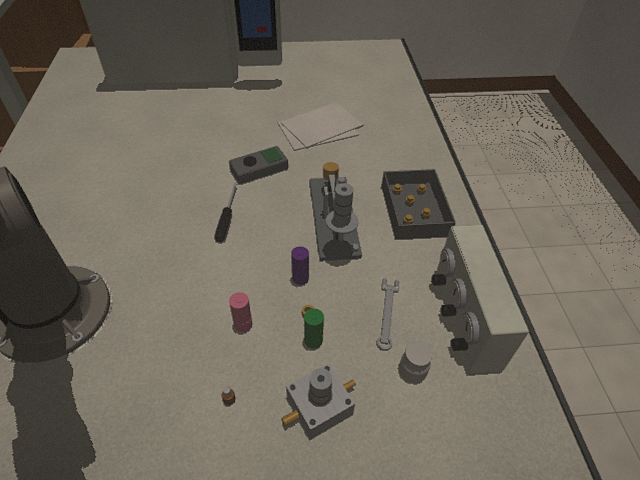

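View pics/u2.png

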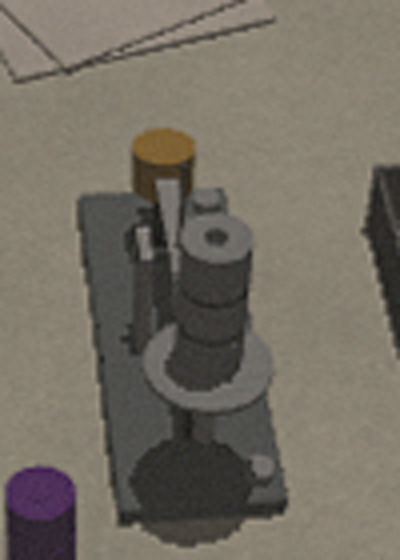

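```bash
python3 -c "
from h import *
print(hand_in())"
```

```text
the job is handed in; nothing more can be done
None
```

I finished the job and handed it in at about 31 s of the 72 s allowed. The hand-in gives no verdict.

- **Packed cartridge:** The steel cartridge nearer the port was packed. It felt about 2 N heavier on the wrist, and the pan went down to its stop under it. I pressed it into the port: the slide gave way at a steady force of about 10 N. At the stop the force climbed again to about 13 N at the wrist, or about 15.5 N on the slide with the cartridge's weight added. I let go of it there, and it stands in the bore.
- **Empty cartridge:** The other steel cartridge stands on the pan. The pan stayed up, and the top camera puts it about 1 mm from the pan's centre.
- **Everything else:** In the last pictures the look-alikes and the other loose things show no visible change. The robot touches nothing.

**Checks that disagreed:**
- The two cameras differed by up to 5 mm in y, and measured heights came out 2 to 6 mm low. I used the average of the two for positions and relied on contact force for heights.
- At the stop, pressing also showed up to about 4.5 N sideways.
- I did not measure how far the packed cartridge sprang back up after release.

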